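# Clear the mallet off the carving cradle and lay the panel in it, carved side up

### The job

The mallet has been left lying in the carving cradle: put it away so that all of it lies in the shallow tool tray. Then take the carved panel that stands on end on the bench and lay it flat, without letting it drop or topple, fully home between the corner stops of the cradle, with its carved rosette facing up. Leave the chisel, the U-shaped frame and the glue jar where they are.

Things in the scene. Friction and masses are not known exactly. Their poses are not given: they have to be found in the camera images.
- cradle: Fixed carving cradle: plywood base 180 (x) x 140 (y) x 12 mm with four L-shaped corner stops, 14 mm high (tops 26 mm above the bench), walls 14 mm. Pocket between them: 123.5 mm (x) by 67.5 mm (y). Each long side is open for 83 mm between the stops (room for fingers), each short end for 27 mm. Origin: centre of the base's underside, on the bench.
- cradle_in (a point): Centre of the pocket's floor, 12 mm above the bench; axes as the cradle's.
- mallet: Wooden mallet lying level, its head on the pocket floor at the start. Head 56 (x) x 66 (y, between the striking faces) x 54 mm (z). Dark round handle, 24 mm thick, its axis 27 mm above the head's underside, runs along -x to 159 mm from the head's centre. Balances 10 to 25 mm from the head's centre towards the handle. 0.2 to 0.45 kg. Origin: centre of the head's underside.
- mallet_end (a point): A point on the mallet handle's axis, 4 mm short of its free end: 155 mm from the head's centre along the mallet's -x.
- tray: Shallow wooden tool tray, fixed on the bench, empty at the start: 266 (x) x 176 (y) x 22 mm high outside, walls 8 mm, floor 8 mm or less. Origin: centre of its underside. It stands to the left or to the right of the cradle.
- panel: Plain light-wood panel, 120 mm long (z), 64 wide (y), 28 thick (x), at first standing on end on the bench, across the cradle from the tray. Its -x face carries the rosette: a round boss 50 mm across with six petals, 6 mm proud, mid-face; the +x face is plain. Origin: centre of the end it stands on at first (z up its length, rosette looks along -x). 0.1 to 0.25 kg.
- panel_back (a point): Centre of the panel's plain back face (14 mm from the mid-plane along +x, 60 mm up its length).
- chisel: Bystander: a chisel with dark wooden handle, 200 mm long, lying on the bench beyond the cradle, about 26 mm high. Origin: below the joint of handle and blade.
- corner_frame: Bystander: a flat U-shaped frame of light wood strips, 130 x 150 mm, 18 mm high, lying on the bench. Origin: under the middle of its 150 mm strip; its two arms run to its +x.
- glue_jar: Bystander: a glue jar 60 mm in diameter, 75 mm high. Origin: centre of its underside.
Things that resemble listed ones, but are neither listed nor needed, are in the scene too. What is shaped like the panel but red is not meant. There is more than one size of the mallet; the one meant has the size given above.

How it is judged:
On the way:
1. the mallet lies in the tool tray, let go and at rest (x of mallet in the frame of tray between -0.125 and 0.125 m and y of mallet in the frame of tray between -0.08 and 0.08 m and x of mallet_end in the frame of tray between -0.133 and 0.133 m and y of mallet_end in the frame of tray between -0.088 and 0.088 m and height (world z) of mallet below 0.08 m and height (world z) of mallet_end below 0.09 m and linear speed of mallet below 0.03 m/s and contact force between mallet and the fingers below 0.1 N), for 0.2 s.
At the end, for the whole second after the job is handed in: At rest and let go: the mallet's head middle and handle end are inside the tray's outline and below 80 and 90 mm; the panel is in the cradle rosette up, back within 3 mm of the pocket floor, centred within 6 mm, level within 3 degrees, along the pocket within 3.4 degrees either way round (all of step 1 and horizontal distance between panel_back and cradle_in below 0.006 m and z of panel_back in the frame of cradle_in below 0.003 m and angle between panel's own x axis and vertical above 3.09 rad and angle between the z axis of panel and the x axis of cradle, either way round below 0.06 rad and linear speed of panel below 0.02 m/s); the robot touches nothing.
It fails at once if the chisel is pushed more than 30 mm (distance of chisel from where it was at the start of the episode above 0.03 m).
It fails at once if the U-shaped frame is pushed more than 30 mm (distance of corner_frame from where it was at the start of the episode above 0.03 m).
It fails at once if the glue jar is pushed more than 30 mm (distance of glue_jar from where it was at the start of the episode above 0.03 m).
It fails at once if the panel is let fall or toppled: it moves faster than 0.45 m/s (a drop of about 10 mm) while the fingers do not touch it (linear speed of panel above 0.45 m/s and contact force between panel and the fingers below 0.05 N).
It also fails if it takes over 72 s, if anything falls off the work surface, if the arm or the gripper's body presses on something with over 40 N, if the wrist force passes 120 N, or if a joint passes its speed limit or range.

### The arm

A 7-joint arm with a two-finger parallel gripper is mounted at the origin on the work surface. World frame = base frame: x ahead of the robot, y to its left, z up, the work surface at z = 0. Lengths are in m, angles in rad, forces in N, time in s.
With the tool pointing down it reaches from about 0.425 to 0.925 m from the base axis. Payload 6.8 kg.
Tool frame: the origin (TCP) lies between the finger pads; the fingertips stand finger_overhang ahead of it and the grasp point (between the pads) lies 6 mm ahead of it (finger_overhang is the distance from the TCP to the fingertips, in m); z points along the fingers, y is the line along which they close (so a half turn about z gives the same grasp; the last joint's range is limited). The gripper opens to 85 mm and grips with 20 to 120 N. Pads are 22 mm wide; open, the fingers measure 114 mm over their backs; the gripper's body (76 mm by 85 mm) begins 54 mm behind the grasp point. The pads swing forward as they close: fully open they stand 13 mm farther back than shut.
Start: joints at [-1.323, 0.477, 0.022, 1.555, -0.011, 1.109, -0.083], TCP at [0.235, 0.633, 0.256] pointing down, gripper open.
Joint ranges: [-2.96, 2.96], [-0.34, 2.1], [-1.41, 1.46], [0.24, 2.44], [-1.37, 4.51], [0.17, 1.92], [-2.96, 2.96]. Speed limits (rad/s): [2.39, 2.39, 3.14, 3.14, 3.14, 3.14, 3.14].

### API

Orientations are given as a unit quaternion [w, x, y, z].
In Python, from station import * gives the robot as it stands.
- The arm moves only by the tool drive_tool, never from a script. Its argument "increments" is a list of rows, each an object of numbers: "claw": the finger opening in m, from 0 to 0.0854; "dx", "dy", "dz": the shift along the tool's x, y, z in m; "wx", "wy", "wz": the turn, a rotation vector about the tool's x, y, z in degrees. A call has 1 to 20 rows; each row shifts and turns the commanded pose from where the row before left it, along the tool's axes as they then stand; what a row does not reach is not made up. A row lasts 1/8 s, in which the tool goes at most 62.5 mm and 10.7 degrees, less where a joint would pass 70% of its speed; a pose out of reach is approached as far as the arm can. A call with a gripper value outside its range is refused whole. The fingers move at their own pace and stop on an object; "newtons" is the grip in N (left out, the last holds). Time passes only in rows, so rows that do not move let the fingers close. It gives the time, the measured TCP pose, the force, the opening and the grip force at its end, in the units of the state.
- get_obs(): the state, without advancing time (a new reading comes with each control period).
- read_camera(name): name is "scene" or "side" or "wrist"; returns (picture, depth): 384x512x3 uint8, red, green, blue; 384x512 float32, m along the optical axis (not along the pixel's ray), 0 where there is no reading.
- calibration(name): a dict with "intrinsics" (3x3 intrinsics, pixels), "R" (3x3) and "t" (3): a world point X has camera coordinates R X + t; the wrist camera has in their place "mount" (4x4, takes a point from camera to tool coordinates, whose origin is the TCP and whose axes are the flange's). Camera axes: x right, y down, z forward; pixel columns grow to the right and rows downward; lengths in m; the calibration is good to about 2 mm. A picture is of the moment at which its call begins: read the wrist's pose just before it. calibration takes no time and is no camera call.
- hand_in(): hands the job in; it is judged then, once.
The state is a dict: "t": time; "q": joint angles; "joint_vel": joint speeds; "joint_torque": joint torques, N m; "eef_pos": TCP position; "tool_rot": TCP orientation; "contact_force": force on the tool from outside, world axes, zero at the start; "torque": the same for the moment, N m; "gripper_width": opening from 0.0 (shut) to 1.0 (fully open); "grasp_force": force on a finger pad.
Only numpy, scipy, OpenCV 4.12 (cv2) and the standard library are available. Lean on these libraries where they do the work, as an engineer would, in place of code of your own. Each camera call takes 0.05 s, during which the arm holds its last target. There are 200 camera calls.

## Working session

There is one attempt and no reset: what is moved stays moved. The work goes in short steps, Python scripts to look and compute and a tool call to move; the robot and the scene stay as the last step left them, time stands still between calls to the robot, and variables do not carry over. Pictures are saved under pics/ and viewed, at most 10 in all, crops included, and the job is handed in when it is done.

Besides the shell and the picture viewer there is one more tool, called after "Emit:" as a command line: name --argument value ..., lists and objects as JSON in quotes. drive_tool: Moves the arm, as the interface text tells. Its arguments: {"type":"object","properties":{"increments":{"type":"array","items":{"type":"object","properties":{"claw":{"type":"number"},"dx":{"type":"number"},"dy":{"type":"number"},"dz":{"type":"number"},"wx":{"type":"number"},"wy":{"type":"number"},"wz":{"type":"number"}}}},"newtons":{"type":"number"}},"required":["increments"]}

```bash
ls; mkdir -p pics; cat > h.py <<'E'
import numpy as np, cv2
from station import *
from scipy.spatial.transform import Rotation as Rn
def rot(o): q=o["tool_rot"]; return Rn.from_quat([q[1],q[2],q[3],q[0]]).as_matrix()
def shot(n,tag=None):
    o=get_obs(); im,d=read_camera(n); c=calibration(n); K=np.array(c["intrinsics"])
    if n=="wrist":
        M=np.array(c["mount"]); R=rot(o); A=R@M[:3,:3]; p=R@M[:3,3]+np.array(o["eef_pos"])
    else:
        A=np.array(c["R"]).T; p=-A@np.array(c["t"])
    if tag: cv2.imwrite(f"pics/{tag}.png",im[:,:,::-1]); np.savez(f"pics/{tag}.npz",im=im,d=d,K=K,A=A,p=p)
    return im,d,K,A,p
def cloud(d,K,A,p):
    v,u=np.mgrid[:d.shape[0],:d.shape[1]]
    r=np.stack([(u-K[0,2])/K[0,0],(v-K[1,2])/K[1,1],np.ones(d.shape)],-1)
    X=(r*d[...,None])@A.T+p; X[d<=0]=np.nan; return X
def load(tag): z=np.load(f"pics/{tag}.npz"); return z["im"],z["d"],z["K"],z["A"],z["p"]
E
python3 - <<'E'
from h import *
o=get_obs(); print({k:np.round(v,3) for k,v in o.items()})
a=shot("scene","s0")[0]; b=shot("side","d0")[0]
cv2.imwrite("pics/both.png",np.vstack([a,b])[:,:,::-1])
print(rot(o).round(3)); 
import station; print([x for x in dir(station) if x[0]!='_'])
E
```

```text
pics
{'t': np.float64(0.0), 'q': array([-1.323,  0.478,  0.022,  1.556, -0.012,  1.109, -0.083]), 'joint_vel': array([ 0.001,  0.   , -0.001, -0.   ,  0.001,  0.001, -0.   ]), 'joint_torque': array([-1.0000e-03, -5.9643e+01,  1.6070e+00, -2.8119e+01,  1.2000e-02,
        9.0000e-03, -0.0000e+00]), 'eef_pos': array([0.235, 0.632, 0.255]), 'tool_rot': array([-0.   ,  0.177,  0.984, -0.001]), 'contact_force': array([-0.085, -0.362,  1.307]), 'torque': array([ 0.019,  0.02 , -0.002]), 'grasp_force': np.float64(0.0), 'gripper_width': np.float64(1.001)}
[[-0.937  0.348 -0.001]
 [ 0.348  0.937 -0.002]
 [-0.    -0.002 -1.   ]]
['PlanningError', 'calibration', 'finger_overhang', 'get_obs', 'hand_in', 'read_camera']
```

View pics/s0.png

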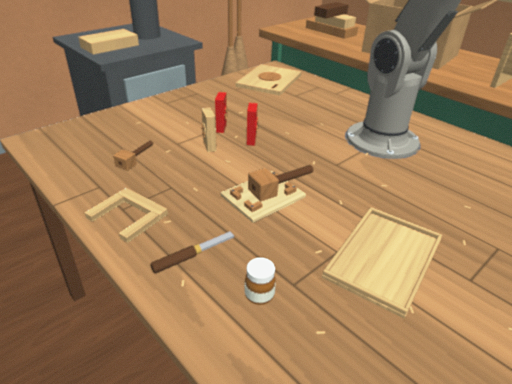

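View pics/d0.png

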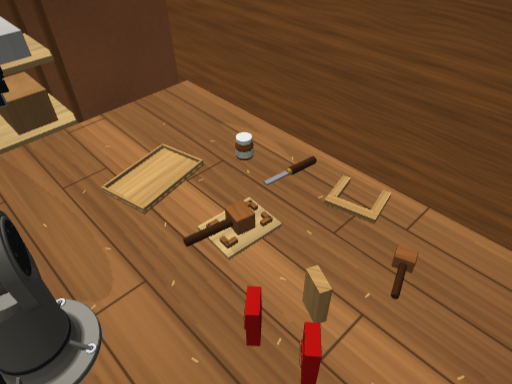

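The scene picture shows the panel at about (208,130) with red copies beside it, the mallet in the cradle at (263,190), and the tray at (385,258). The side picture shows the panel at (316,295), the mallet at (225,222), and the tray at (153,176).

```bash
python3 - <<'E'
from h import *
print("overhang",finger_overhang)
for tag in("s0","d0"):
    im,d,K,A,p=load(tag); X=cloud(d,K,A,p); print(tag,"cam",p.round(3))
    z=X[...,2]; r=np.hypot(X[...,0],X[...,1])
    m=((z>0.007)&(z<0.16)&(r>0.2)&(r<1.3)).astype(np.uint8)
    n,l,s,c=cv2.connectedComponentsWithStats(m,connectivity=4)
    for i in range(1,n):
        if s[i,4]<60: continue
        P=X[l==i]; top=np.percentile(P[:,2],98); 
        Q=P if True else 0
        rect=cv2.minAreaRect(Q[:,:2].astype(np.float32)*1000)
        T=P[P[:,2]>top-0.006]; rt=cv2.minAreaRect(T[:,:2].astype(np.float32)*1000)
        print(s[i],"col",im[l==i].mean(0).round(),"top",top.round(4),"rect",np.round(rect[0]),np.round(rect[1]),round(rect[2]),"| top rect",np.round(rt[0]),np.round(rt[1]),round(rt[2]))
E
```

```text
overhang 0.025
s0 cam [1.139 0.585 0.65 ]
[316   7  42  30 617] col [128. 100.  68.] top 0.145 rect [-881. -891.] [ 92. 253.] 44 | top rect [-843. -950.] [ 56. 110.] 49
[362  18  34  34 500] col [126. 103.  73.] top 0.1588 rect [-778. -556.] [ 31. 156.] 7 | top rect [-774. -554.] [ 21. 153.] 8
[433  23  35  44 735] col [152. 123.  86.] top 0.1581 rect [-977. -264.] [338.  46.] 7 | top rect [-967. -254.] [301.  29.] 6
[  95   37  108   34 1369] col [85. 90. 90.] top 0.0344 rect [  151. -1226.] [570. 142.] 1 | top rect [  152. -1229.] [563. 140.] 0
[491  49  21  37 448] col [142. 119.  83.] top 0.1538 rect [-874.   41.] [172.  62.] 15 | top rect [-802.   44.] [11. 29.] 15
[ 236   64   66   30 1177] col [218. 186. 126.] top 0.0246 rect [ -77. -619.] [271. 206.] 23 | top rect [ -76. -616.] [267. 201.] 23
[201  92  27  59 968] col [181. 107.  77.] top 0.1229 rect [ 422. -367.] [201.  55.] 38 | top rect [ 421. -368.] [197.  50.] 40
[247 102  12  43 425] col [181.  52.  43.] top 0.123 rect [ 342. -268.] [67. 34.] 42 | top rect [ 344. -271.] [67. 28.] 43
[113 140  41  30 476] col [144. 104. 
[... 1057 characters left out ...]
ct [788.  28.] [ 25. 197.] 81 | top rect [829.  22.] [ 23. 113.] 83
[324 175  68  48 996] col [173. 134.  81.] top 0.02 rect [ 833. -187.] [135. 151.] 13 | top rect [ 834. -187.] [135. 151.] 13
[ 183  197   99   60 2847] col [139. 105.  64.] top 0.0664 rect [489. -26.] [142. 247.] 86 | top rect [523. -31.] [66. 54.] 80
[391 245  27  54 731] col [97. 59. 30.] top 0.0411 rect [ 678. -414.] [140.  49.] 20 | top rect [ 723. -398.] [44. 49.] 19
[ 299  265   34  119 2353] col [132.  59.  36.] top 0.1207 rect [ 418. -369.] [195.  54.] 37 | top rect [ 420. -371.] [194.  52.] 40
[243 286  19  58 906] col [135.  17.  13.] top 0.1207 rect [ 339. -271.] [65. 34.] 43 | top rect [ 341. -274.] [64. 28.] 42
```

```bash
python3 - <<'E'
from h import *
def R(P): 
    r=cv2.minAreaRect(P[:,:2].astype(np.float32)*1000); return np.round(r[0],1),np.round(r[1],1),round(r[2],1)
for tag in("s0","d0"):
    im,d,K,A,p=load(tag); X=cloud(d,K,A,p); z=X[...,2]; 
    c0=np.hypot(X[...,0]-.49,X[...,1]+.025)<.135
    off=z[c0&(z<.005)&(z>-.006)]; print(tag,"bench z",np.median(off).round(4))
    hsv=cv2.cvtColor(im,cv2.COLOR_RGB2HSV); 
    m=c0&(z>.006); print(" cradle whole",R(X[m&(z<.03)]))
    h=c0&(z>.055)&(X[...,0]>.48); print(" head top",h.sum(),R(X[h]), "mean",X[h].mean(0).round(4))
    print(" handle z",np.percentile(X[c0&(z>.029)&(X[...,0]<.46)][:,2],[50,95]).round(4))
    hd=X[c0&(z>.043)&(X[...,0]<.47)]; f=cv2.fitLine(hd[:,:2].astype(np.float32),2,0,.01,.01).ravel(); print(" handle",len(hd),f.round(4),"ang",np.degrees(np.arctan2(f[1],f[0])).round(1),"min x",hd[hd[:,0].argmin()].round(3))
    red=(im[...,0].astype(int)-im[...,1]>85)
    pn=(~red)&(z>.02)&(np.hypot(X[...,0]-.45,X[...,1]+.34)<.12)
    n,l,s,c=cv2.connectedComponentsWithStats(pn.astype(np.uint8),connectivity=4)
    for i in range(1,n):
        if s[i,4]<60: continue
        P=X[l==i]; T=P[P[:,2]>.114]; print(" panel?",s[i],R(P),"top",len(T),R(T) if len(T)>5 else "",np.percentile(P[:,2],98).round(4), im[l==i].mean(0).round())
    rd=red&(z>.05)&(np.hypot(X[...,0]-.4,X[...,1]+.32)<.2)
    n,l,s,c=cv2.connectedComponentsWithStats(rd.astype(np.uint8),connectivity=4)
    for i in range(1,n):
        if s[i,4]>60: print(" red",s[i],R(X[l==i]))
im,d,K,A,p=load("s0"); a=cv2.resize(im[85:165,185:275],None,fx=6,fy=6,interpolation=3)
im,d,K,A,p=load("d0"); b=cv2.resize(im[255:384,230:340],None,fx=3.72,fy=3.72,interpolation=3)[:480]
w=np.hstack([a,b]); w=cv2.resize(w,None,fx=.8,fy=.8); print(w.shape); cv2.imwrite("pics/pan.png",w[:,:,::-1])
E
```

```text
s0 bench z 0.0017
 cradle whole (array([523.4, -25.6]), array([142.6, 180.8]), 85.8)
 head top 416 (array([525.2, -28.3]), array([70.1, 57.7]), 76.5) mean [ 0.5301 -0.0227  0.0657]
 handle z [0.0481 0.053 ]
 handle 203 [ 0.9817 -0.1906  0.4219 -0.0025] ang -11.0 min x [0.368 0.009 0.044]
 panel? [201 107  15  40 484] (array([ 454.1, -352.8]), array([138.4,  44.9]), 52.5) top 115 (array([ 471.7, -326.3]), array([72.5, 28.1]), 66.6) 0.123 [185. 154. 106.]
 red [215  92  11  29 278] (array([ 366.9, -396.3]), array([69.5, 30.8]), 40.7)
 red [247 102  11  31 284] (array([ 342.9, -269.3]), array([68.1, 30.4]), 43.4)
d0 bench z -0.0007
 cradle whole (array([503.6, -27.1]), array([142.1, 217. ]), 85.9)
 head top 443 (array([522.4, -31.2]), array([66., 55.]), 78.3) mean [ 0.5201 -0.0337  0.0641]
 handle z [0.0467 0.0508]
 handle 271 [ 0.9776 -0.2106  0.4175 -0.0113] ang -12.2 min x [ 0.367 -0.004  0.044]
 panel? [ 303  265   30   55 1118] (array([ 469.2, -329.6]), array([65.9, 29.4]), 66.0) top 412 (array([ 469.1, -329.6]), array([66. , 28.6]), 66.8) 0.1207 [129.  99.  59.]
 red [245 286  16  30 431] (array([ 341. , -273.5]), array([64.1, 27.7]), 42.8)
 red [301 322  21  45 620] (array([ 361.6, -401.7]), array([63.6, 30.9]), 41.8)
(384, 759, 3)
```

View pics/pan.png

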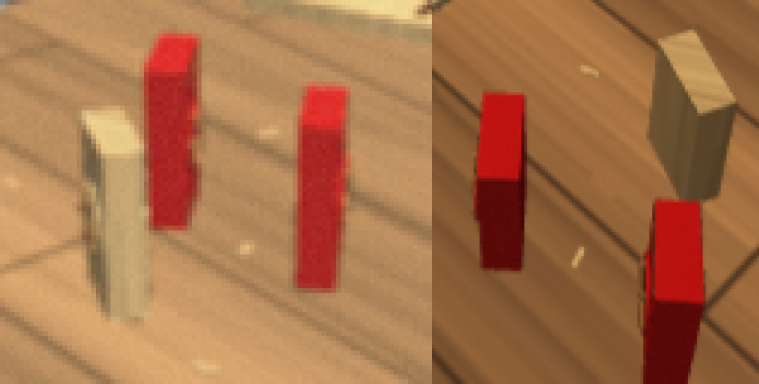

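The panel's rosette faces away from the robot, toward azimuth −23°, and the back face the side camera sees is plain. I'll start with the mallet.

Emit:
drive_tool --increments '[{"claw": 0.085, "dx": -0.035, "dy": -0.037}, {"dx": -0.035, "dy": -0.037}, {"dx": -0.035, "dy": -0.037}, {"dx": -0.035, "dy": -0.037}, {"dx": -0.035, "dy": -0.037}, {"dx": -0.035, "dy": -0.037}, {"dx": -0.035, "dy": -0.037}, {"dx": -0.035, "dy": -0.037}, {"dx": -0.035, "dy": -0.037}, {"dx": -0.035, "dy": -0.037}, {"dx": -0.035, "dy": -0.037}, {"dx": -0.035, "dy": -0.037}, {"dx": -0.035, "dy": -0.037}, {"dx": -0.036, "dy": -0.04}, {"wz": -8.4}, {}, {}]'

```text
schema error: expected keys claw, dx, dy, dz, wx, wy, wz
```

```bash
cat > loc.py <<'E'
from h import *
o=get_obs(); R=rot(o); P=np.array(o["eef_pos"]); print("t",o["t"],"tcp",P.round(4),"yaw y",np.degrees(np.arctan2(R[1,1],R[0,1])).round(1),"q",o["q"].round(2))
E
python3 - <<'E'
from loc import *
im,d,K,A,p=shot("wrist","w1"); X=cloud(d,K,A,p); z=X[...,2]
def Rr(P): r=cv2.minAreaRect(P[:,:2].astype(np.float32)*1000); return np.round(r[0],1),np.round(r[1],1),round(r[2],1)
print(np.nanpercentile(z,[1,50,99]))
h=(z>.055)&(z<.08); print("head",Rr(X[h])); 
c=(z>.005)&(z<.03)&(abs(X[...,0]-.525)<.13)&(abs(X[...,1]+.03)<.1); print("cradle",Rr(X[c]))
E
```

```text
t 0.1 tcp [0.235  0.6323 0.2554] yaw y 69.6 q [-1.32  0.48  0.02  1.56 -0.01  1.11 -0.08]
[-7.53468266e-01  2.19464205e-04  3.24211275e-01]
head (array([0., 0.]), array([0., 0.]), 0.0)
cradle (array([0., 0.]), array([0., 0.]), 0.0)
```

View pics/w1.png

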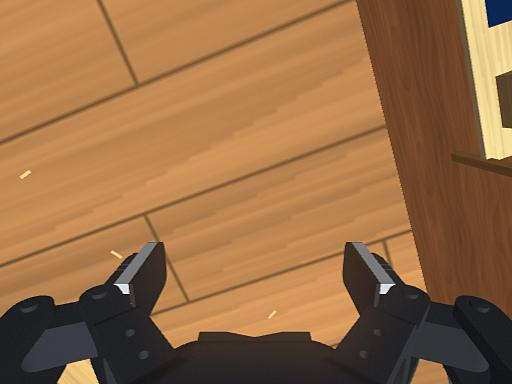

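The move was refused because every row needs all the keys. The picture shows only bare bench, with the fingertips at about (155,245) and (355,245).

Emit:
drive_tool --increments '[{"claw": 0.085, "dx": -0.035, "dy": -0.037, "dz": 0, "wx": 0, "wy": 0, "wz": 0}, {"claw": 0.085, "dx": -0.035, "dy": -0.037, "dz": 0, "wx": 0, "wy": 0, "wz": 0}, {"claw": 0.085, "dx": -0.035, "dy": -0.037, "dz": 0, "wx": 0, "wy": 0, "wz": 0}, {"claw": 0.085, "dx": -0.035, "dy": -0.037, "dz": 0, "wx": 0, "wy": 0, "wz": 0}, {"claw": 0.085, "dx": -0.035, "dy": -0.037, "dz": 0, "wx": 0, "wy": 0, "wz": 0}, {"claw": 0.085, "dx": -0.035, "dy": -0.037, "dz": 0, "wx": 0, "wy": 0, "wz": 0}, {"claw": 0.085, "dx": -0.035, "dy": -0.037, "dz": 0, "wx": 0, "wy": 0, "wz": 0}, {"claw": 0.085, "dx": -0.035, "dy": -0.037, "dz": 0, "wx": 0, "wy": 0, "wz": 0}, {"claw": 0.085, "dx": -0.035, "dy": -0.037, "dz": 0, "wx": 0, "wy": 0, "wz": 0}, {"claw": 0.085, "dx": -0.035, "dy": -0.037, "dz": 0, "wx": 0, "wy": 0, "wz": 0}, {"claw": 0.085, "dx": -0.035, "dy": -0.037, "dz": 0, "wx": 0, "wy": 0, "wz": 0}, {"claw": 0.085, "dx": -0.035, "dy": -0.037, "dz": 0, "wx": 0, "wy": 0, "wz": 0}, {"claw": 0.085, "dx": -0.035, "dy": -0.037, "dz": 0, "wx": 0, "wy": 0, "wz": 0}, {"claw": 0.085, "dx": -0.036, "dy": -0.04, "dz": 0, "wx": 0, "wy": 0, "wz": 0}, {"claw": 0.085, "dx": 0, "dy": 0, "dz": 0, "wx": 0, "wy": 0, "wz": -8.4}, {"claw": 0.085, "dx": 0, "dy": 0, "dz": 0, "wx": 0, "wy": 0, "wz": 0}, {"claw": 0.085, "dx": 0, "dy": 0, "dz": 0, "wx": 0, "wy": 0, "wz": 0}]'

```text
t: 2.28
eef_pos: [0.5136, -0.0259, 0.2561]
tool_rot: [-0.0, 0.105, 0.994, 0.0]
contact_force: [-0.6, -0.5, -0.7]
gripper_width: 0.992
grasp_force: 0.0
```

```bash
python3 - <<'E'
from loc import *
im,d,K,A,p=shot("wrist","w1"); X=cloud(d,K,A,p); z=X[...,2]
def Rr(P): r=cv2.minAreaRect(P[:,:2].astype(np.float32)*1000); return np.round(r[0],1),np.round(r[1],1),round(r[2],1)
h=(z>.055)&(z<.08)&(np.hypot(X[...,0]-.525,X[...,1]+.03)<.08); print("head",Rr(X[h]),np.median(z[h])); 
c=(z>.005)&(z<.03)&(abs(X[...,0]-.525)<.13)&(abs(X[...,1]+.03)<.1); print("cradle",Rr(X[c]))
hd=X[(z>.043)&(z<.054)&(X[...,0]<.47)&(X[...,0]>.36)&(abs(X[...,1])<.05)]
if len(hd)>9: print("handle",cv2.fitLine(hd[:,:2].astype(np.float32),2,0,.01,.01).ravel())
E
```

```text
t 2.275 tcp [ 0.5136 -0.0259  0.2561] yaw y 77.9 q [-0.41  0.22  0.4   1.96 -0.1   0.99  1.39]
head (array([522.8, -29. ]), array([66. , 55.2]), 78.0) 0.0659405264698866
cradle (array([521.9, -27.7]), array([140.2, 179.7]), 85.8)
handle [ 0.9796325  -0.2007987   0.41684526 -0.00770655]
```

View pics/w1.png

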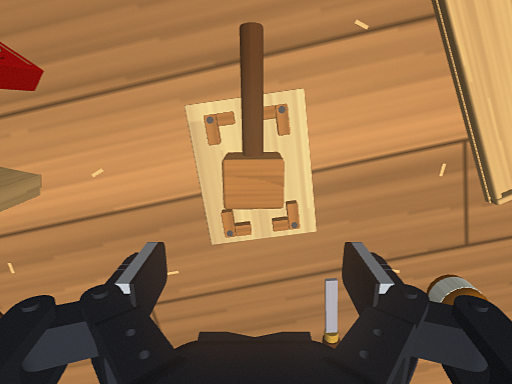

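The picture shows the mallet head at (253,182) in the cradle, its handle pointing up, and the cradle centred around (252,165). The head is aligned between the fingers, so I'll go down and grip.

Emit:
drive_tool --increments '[{"claw": 0.085, "dx": 0, "dy": -0.001, "dz": 0.05, "wx": 0, "wy": 0, "wz": 0}, {"claw": 0.085, "dx": 0, "dy": 0, "dz": 0.05, "wx": 0, "wy": 0, "wz": 0}, {"claw": 0.085, "dx": 0, "dy": 0, "dz": 0.05, "wx": 0, "wy": 0, "wz": 0}, {"claw": 0.085, "dx": 0, "dy": 0, "dz": 0.03, "wx": 0, "wy": 0, "wz": 0}, {"claw": 0.085, "dx": 0, "dy": 0, "dz": 0.021, "wx": 0, "wy": 0, "wz": 0}, {"claw": 0.085, "dx": 0, "dy": 0, "dz": 0, "wx": 0, "wy": 0, "wz": 0}, {"claw": 0.05, "dx": 0, "dy": 0, "dz": 0, "wx": 0, "wy": 0, "wz": 0}, {"claw": 0.05, "dx": 0, "dy": 0, "dz": 0, "wx": 0, "wy": 0, "wz": 0}, {"claw": 0.05, "dx": 0, "dy": 0, "dz": 0, "wx": 0, "wy": 0, "wz": 0}, {"claw": 0.05, "dx": 0, "dy": 0, "dz": 0, "wx": 0, "wy": 0, "wz": 0}, {"claw": 0.05, "dx": 0, "dy": 0, "dz": 0, "wx": 0, "wy": 0, "wz": 0}, {"claw": 0.05, "dx": 0, "dy": 0, "dz": -0.02, "wx": 0, "wy": 0, "wz": 0}, {"claw": 0.05, "dx": 0, "dy": 0, "dz": -0.02, "wx": 0, "wy": 0, "wz": 0}, {"claw": 0.05, "dx": 0, "dy": 0, "dz": -0.03, "wx": 0, "wy": 0, "wz": 0}, {"claw": 0.05, "dx": 0, "dy": 0, "dz": -0.03, "wx": 0, "wy": 0, "wz": 0}, {"claw": 0.05, "dx": 0, "dy": 0, "dz": 0, "wx": 0, "wy": 0, "wz": 0}]' --newtons 60

```text
t: 4.32
eef_pos: [0.515, -0.0275, 0.1572]
tool_rot: [0.002, 0.104, 0.995, 0.001]
contact_force: [0.6, 0.3, -4.3]
gripper_width: 0.761
grasp_force: 68.7
```

```bash
python3 - <<'E'
from loc import *
# mallet in tool frame
Rm=Rn.from_euler('z',-11.9,degrees=True).as_matrix(); 
ty=np.radians(13.2); tgt=np.array([.4765,.3145])+.065*np.array([np.cos(ty),np.sin(ty)])
tcp=tgt-.010*np.array([np.cos(ty),np.sin(ty)]); print("tcp target",tcp, "turn tool z",-(13.2+11.9))
D=np.r_[tcp,P[2]]-P; print("tool shift",(R.T@D).round(4))
im,d,K,A,p=shot("wrist"); X=cloud(d,K,A,p); z=X[...,2]
t=load("s0")
for tag in("s0","d0"):
    im,d,K,A,p=load(tag); X=cloud(d,K,A,p); m=(X[...,2]>.016)&(X[...,2]<.03)&(np.hypot(X[...,0]-.476,X[...,1]-.315)<.18)
    print(cv2.minAreaRect(X[m][:,:2].astype(np.float32)*1000))
E
```

```text
t 4.325 tcp [ 0.515  -0.0275  0.1572] yaw y 78.0 q [-0.37  0.36  0.37  2.05 -0.19  0.76  1.48]
tcp target [0.53004684 0.3270593 ] turn tool z -25.1
tool shift [0.0589 0.35   0.0004]
((476.4720458984375, 315.0550537109375), (270.4732666015625, 176.77459716796875), 13.155682563781738)
((476.75531005859375, 314.33941650390625), (270.3760986328125, 181.19674682617188), 13.003260612487793)
```

Emit:
drive_tool --increments '[{"claw": 0.05, "dx": 0.0084, "dy": 0.05, "dz": 0, "wx": 0, "wy": 0, "wz": 0}, {"claw": 0.05, "dx": 0.0084, "dy": 0.05, "dz": 0, "wx": 0, "wy": 0, "wz": 0}, {"claw": 0.05, "dx": 0.0084, "dy": 0.05, "dz": 0, "wx": 0, "wy": 0, "wz": 0}, {"claw": 0.05, "dx": 0.0084, "dy": 0.05, "dz": 0, "wx": 0, "wy": 0, "wz": 0}, {"claw": 0.05, "dx": 0.0084, "dy": 0.05, "dz": 0, "wx": 0, "wy": 0, "wz": 0}, {"claw": 0.05, "dx": 0.0084, "dy": 0.05, "dz": 0, "wx": 0, "wy": 0, "wz": 0}, {"claw": 0.05, "dx": 0.0084, "dy": 0.05, "dz": 0, "wx": 0, "wy": 0, "wz": 0}, {"claw": 0.05, "dx": 0, "dy": 0, "dz": 0, "wx": 0, "wy": 0, "wz": -8.4}, {"claw": 0.05, "dx": 0, "dy": 0, "dz": 0, "wx": 0, "wy": 0, "wz": -8.4}, {"claw": 0.05, "dx": 0, "dy": 0, "dz": 0, "wx": 0, "wy": 0, "wz": -8.3}, {"claw": 0.05, "dx": 0, "dy": 0, "dz": 0, "wx": 0, "wy": 0, "wz": 0}, {"claw": 0.05, "dx": 0, "dy": 0, "dz": 0.03, "wx": 0, "wy": 0, "wz": 0}, {"claw": 0.05, "dx": 0, "dy": 0, "dz": 0.03, "wx": 0, "wy": 0, "wz": 0}, {"claw": 0.05, "dx": 0, "dy": 0, "dz": 0.02, "wx": 0, "wy": 0, "wz": 0}, {"claw": 0.05, "dx": 0, "dy": 0, "dz": 0, "wx": 0, "wy": 0, "wz": 0}]'

```text
t: 6.25
eef_pos: [0.5276, 0.3261, 0.0733]
tool_rot: [-0.002, -0.114, 0.994, -0.001]
contact_force: [-0.0, 0.7, -3.4]
gripper_width: 0.766
grasp_force: 68.7
```

```bash
python3 - <<'E'
from loc import *
a=shot("scene","s1")[0]; b=shot("side","d1")[0]
cv2.imwrite("pics/tr.png",cv2.resize(np.hstack([a[170:330,300:512],b[100:260,60:272]]),None,fx=1.8,fy=1.8)[:,:,::-1])
E
```

```text
t 6.25 tcp [0.5276 0.3261 0.0733] yaw y 103.0 q [-0.78  0.61  0.16  1.83 -0.14  0.71  1.27]
```

View pics/tr.png

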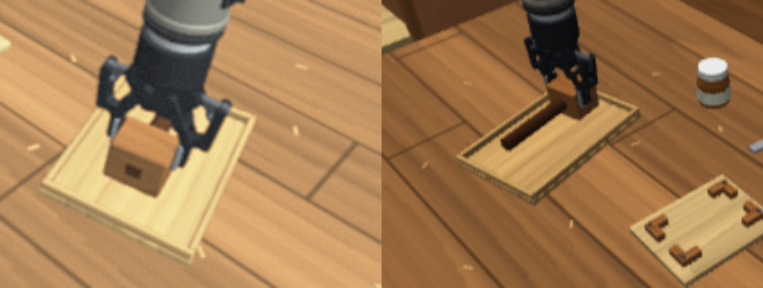

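The mallet is level above the tray: the head shows at (140,155) and the handle lies inside the tray at (530,128). Next I'll lower it, release and lift.

Emit:
drive_tool --increments '[{"claw": 0.05, "dx": 0, "dy": 0, "dz": 0.01, "wx": 0, "wy": 0, "wz": 0}, {"claw": 0.05, "dx": 0, "dy": 0, "dz": 0.005, "wx": 0, "wy": 0, "wz": 0}, {"claw": 0.05, "dx": 0, "dy": 0, "dz": 0.004, "wx": 0, "wy": 0, "wz": 0}, {"claw": 0.05, "dx": 0, "dy": 0, "dz": 0, "wx": 0, "wy": 0, "wz": 0}, {"claw": 0.085, "dx": 0, "dy": 0, "dz": 0, "wx": 0, "wy": 0, "wz": 0}, {"claw": 0.085, "dx": 0, "dy": 0, "dz": 0, "wx": 0, "wy": 0, "wz": 0}, {"claw": 0.085, "dx": 0, "dy": 0, "dz": 0, "wx": 0, "wy": 0, "wz": 0}, {"claw": 0.085, "dx": 0, "dy": 0, "dz": 0, "wx": 0, "wy": 0, "wz": 0}, {"claw": 0.085, "dx": 0, "dy": 0, "dz": -0.04, "wx": 0, "wy": 0, "wz": 0}, {"claw": 0.085, "dx": 0, "dy": 0, "dz": -0.05, "wx": 0, "wy": 0, "wz": 0}, {"claw": 0.085, "dx": 0, "dy": 0, "dz": -0.05, "wx": 0, "wy": 0, "wz": 0}, {"claw": 0.085, "dx": 0, "dy": 0, "dz": -0.05, "wx": 0, "wy": 0, "wz": 0}, {"claw": 0.085, "dx": 0, "dy": 0, "dz": -0.05, "wx": 0, "wy": 0, "wz": 0}, {"claw": 0.085, "dx": 0, "dy": 0, "dz": 0, "wx": 0, "wy": 0, "wz": 0}]'

```text
t: 8.1
eef_pos: [0.5309, 0.328, 0.3013]
tool_rot: [0.004, -0.114, 0.993, 0.002]
contact_force: [0.9, -0.1, -1.4]
gripper_width: 0.997
grasp_force: 0.0
```

```bash
python3 - <<'E'
from loc import *
def Rr(P): r=cv2.minAreaRect(P[:,:2].astype(np.float32)*1000); return np.round(r[0],1),np.round(r[1],1),round(r[2],1)
for n in("side","wrist"):
    im,d,K,A,p=shot(n,n+"2"); X=cloud(d,K,A,p); z=X[...,2]; c=np.hypot(X[...,0]-.476,X[...,1]-.315)<.13
    h=c&(z>.05)&(z<.075)&(X[...,0]>.48); print(n,"head",Rr(X[h]),np.median(z[h]))
    hd=X[c&(z>.03)&(z<.055)&(X[...,0]<.47)]; print(cv2.fitLine(hd[:,:2].astype(np.float32),2,0,.01,.01).ravel(), np.median(hd[:,2]))
# plan for panel : target tool axes, panel at (.470,-.328), back dir
for ang in (156.7,):
    u=np.radians(ang); px=np.array([np.cos(u),np.sin(u),0]); py=np.array([-np.sin(u),np.cos(u),0]); pz=np.array([0,0,1.])
    print("panel x",px,"y",py)
    print("wanted tool y azimuth ~",ang-90,"or",ang+90,"now",np.degrees(np.arctan2(R[1,1],R[0,1])))
E
```

```text
t 8.1 tcp [0.5309 0.328  0.3013] yaw y 103.1 q [-0.82  0.35  0.22  1.65 -0.08  1.14  1.22]
side head (array([537.6, 328.1]), array([58.6, 69. ]), 13.2) 0.060532086570294186
[0.97500795 0.22216998 0.4235916  0.29496095] 0.04259590133737756
wrist head (array([537.9, 329.3]), array([56.3, 66.1]), 13.9) 0.06190640651482601
[0.9690306  0.2469405  0.42533308 0.30139408] 0.04527616244639707
panel x [-0.91844638  0.3955455   0.        ] y [-0.3955455  -0.91844638  0.        ]
wanted tool y azimuth ~ 66.69999999999999 or 246.7 now 103.09400552194958
```

The mallet is in the tray. Next I'll carry the tool over to the panel and tilt it back toward the base, so it approaches from the rosette side.

Emit:
drive_tool --increments '[{"claw": 0.085, "dx": 0.0086, "dy": -0.0493, "dz": 0, "wx": 0, "wy": 0, "wz": 0}, {"claw": 0.085, "dx": 0.0086, "dy": -0.0493, "dz": 0, "wx": 0, "wy": 0, "wz": 0}, {"claw": 0.085, "dx": 0.0086, "dy": -0.0493, "dz": 0, "wx": 0, "wy": 0, "wz": 0}, {"claw": 0.085, "dx": 0.0086, "dy": -0.0493, "dz": 0, "wx": 0, "wy": 0, "wz": 0}, {"claw": 0.085, "dx": 0.0086, "dy": -0.0493, "dz": 0, "wx": 0, "wy": 0, "wz": 0}, {"claw": 0.085, "dx": 0.0086, "dy": -0.0493, "dz": 0, "wx": 0, "wy": 0, "wz": 0}, {"claw": 0.085, "dx": 0.0086, "dy": -0.0493, "dz": 0, "wx": 0, "wy": 0, "wz": 0}, {"claw": 0.085, "dx": 0.0086, "dy": -0.0493, "dz": 0, "wx": 0, "wy": 0, "wz": 0}, {"claw": 0.085, "dx": 0.0086, "dy": -0.0493, "dz": 0, "wx": 0, "wy": 0, "wz": 0}, {"claw": 0.085, "dx": 0.0086, "dy": -0.0493, "dz": 0, "wx": 0, "wy": 0, "wz": 0}, {"claw": 0.085, "dx": 0.0086, "dy": -0.0493, "dz": 0, "wx": 0, "wy": 0, "wz": 0}, {"claw": 0.085, "dx": 0.0086, "dy": -0.0493, "dz": 0, "wx": 0, "wy": 0, "wz": 0}, {"claw": 0.085, "dx": 0.0086, "dy": -0.0493, "dz": 0, "wx": 0, "wy": 0, "wz": 0}, {"claw": 0.085, "dx": 0.0086, "dy": -0.0493, "dz": 0, "wx": 0, "wy": 0, "wz": 0}, {"claw": 0.085, "dx": 0, "dy": 0, "dz": 0, "wx": 0, "wy": 0, "wz": 9.1}, {"claw": 0.085, "dx": 0, "dy": 0, "dz": 0, "wx": 0, "wy": 0, "wz": 9.1}, {"claw": 0.085, "dx": 0, "dy": 0, "dz": 0, "wx": 0, "wy": 0, "wz": 9.1}, {"claw": 0.085, "dx": 0, "dy": 0, "dz": 0, "wx": 0, "wy": 0, "wz": 9.1}, {"claw": 0.085, "dx": 0, "dy": 0, "dz": 0, "wx": 0, "wy": 0, "wz": 0}]'

```text
t: 10.58
eef_pos: [0.5676, -0.372, 0.2942]
tool_rot: [-0.002, 0.201, 0.98, 0.0]
contact_force: [0.1, 0.4, -0.4]
gripper_width: 0.992
grasp_force: 0.0
```

Emit:
drive_tool --increments '[{"claw": 0.085, "dx": 0, "dy": 0, "dz": 0, "wx": 0, "wy": 8, "wz": 0}, {"claw": 0.085, "dx": 0, "dy": 0, "dz": 0, "wx": 0, "wy": 8, "wz": 0}, {"claw": 0.085, "dx": 0, "dy": 0, "dz": 0, "wx": 0, "wy": 8, "wz": 0}, {"claw": 0.085, "dx": 0, "dy": 0, "dz": 0, "wx": 0, "wy": 8, "wz": 0}, {"claw": 0.085, "dx": 0, "dy": 0, "dz": 0, "wx": 0, "wy": 8, "wz": 0}, {"claw": 0.085, "dx": 0, "dy": 0, "dz": 0, "wx": 0, "wy": 8, "wz": 0}, {"claw": 0.085, "dx": 0, "dy": 0, "dz": 0, "wx": 0, "wy": 0, "wz": 0}]'

```text
t: 11.45
eef_pos: [0.5717, -0.3608, 0.3359]
tool_rot: [-0.266, 0.193, 0.944, 0.038]
contact_force: [-0.7, -0.5, 0.7]
gripper_width: 0.994
grasp_force: 0.0
```

```bash
cat > pan.py <<'E'
from loc import *
print(R.round(3), "tilt",np.degrees(np.arccos(-R[2,2])).round(1))
def plan(c,ang,a,back,zg=.062,off=-.008):
    u=np.radians(ang); px=np.array([np.cos(u),np.sin(u),0]); a=np.radians(a)
    d=px*np.sin(a)-np.array([0,0,np.cos(a)]); ty=np.array([px[1],-px[0],0]); Rt=np.stack([np.cross(ty,d),ty,d],1)
    G=np.r_[c,zg]+off*px; T=G-(.006+back)*d
    print("target tcp",T.round(4),"shift tool",(R.T@(T-P)).round(4),"rotvec deg",np.degrees(Rn.from_matrix(R.T@Rt).as_rotvec()).round(2))
E
python3 - <<'E'
from pan import *
im,d,K,A,p=shot("wrist","w3"); X=cloud(d,K,A,p); z=X[...,2]
m=(z>.113)&(z<.13)&(np.hypot(X[...,0]-.47,X[...,1]+.328)<.06); print(m.sum())
if m.sum()>30: print(cv2.minAreaRect(X[m][:,:2].astype(np.float32)*1000))
plan([.470,-.328],156.7,48,.13)
E
```

```text
t 11.45 tcp [ 0.5717 -0.3608  0.3359] yaw y 67.4 q [ 0.16  0.8   0.62  1.07 -0.25  1.9   1.88]
[[-0.784  0.384 -0.487]
 [ 0.344  0.923  0.174]
 [ 0.516 -0.031 -0.856]] tilt 31.1
1173
((470.20611572265625, -329.5533447265625), (63.401363372802734, 28.117652893066406), 66.13310241699219)
target tcp [ 0.5702 -0.3711  0.153 ] shift tool [-0.0967 -0.0044  0.1555] rotvec deg [-1.82 16.92 -0.62]
```

View pics/w3.png

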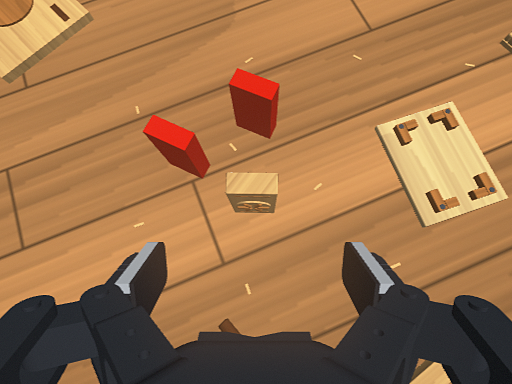

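The picture shows the panel at (252,190) with its rosette facing the camera and the gripper. The tilt stopped at 31° because joint 6 is at its limit at this height. I'll lower first, then tilt the rest of the way.

Emit:
drive_tool --increments '[{"claw": 0.085, "dx": -0.0242, "dy": -0.001, "dz": 0.039, "wx": 0, "wy": 0, "wz": 0}, {"claw": 0.085, "dx": -0.0242, "dy": -0.001, "dz": 0.039, "wx": 0, "wy": 0, "wz": 0}, {"claw": 0.085, "dx": -0.0242, "dy": -0.001, "dz": 0.039, "wx": 0, "wy": 0, "wz": 0}, {"claw": 0.085, "dx": -0.0242, "dy": -0.001, "dz": 0.039, "wx": 0, "wy": 0, "wz": 0}, {"claw": 0.085, "dx": 0, "dy": 0, "dz": 0, "wx": 0, "wy": 5.5, "wz": 0}, {"claw": 0.085, "dx": 0, "dy": 0, "dz": 0, "wx": -1, "wy": 5.5, "wz": 0}, {"claw": 0.085, "dx": 0, "dy": 0, "dz": 0, "wx": -1, "wy": 5.5, "wz": 0}, {"claw": 0.085, "dx": 0, "dy": 0, "dz": 0, "wx": 0, "wy": 0, "wz": 0}]'

```text
t: 12.5
eef_pos: [0.5619, -0.3656, 0.1438]
tool_rot: [-0.392, 0.19, 0.896, 0.083]
contact_force: [0.9, -0.0, -0.1]
gripper_width: 0.994
grasp_force: 0.0
```

```bash
python3 - <<'E'
from pan import *
im,d,K,A,p=shot("wrist","w4"); X=cloud(d,K,A,p); z=X[...,2]
m=(z>.113)&(z<.13)&(np.hypot(X[...,0]-.47,X[...,1]+.328)<.06); print(m.sum())
if m.sum()>30: print(cv2.minAreaRect(X[m][:,:2].astype(np.float32)*1000))
for a in(48,44,40): plan([.470,-.3295],156.1,a,.13)
E
```

```text
t 12.5 tcp [ 0.5619 -0.3656  0.1438] yaw y 66.0 q [ 0.34  1.06  0.29  1.02 -0.13  1.91  1.76]
[[-0.62   0.407 -0.671]
 [ 0.276  0.914  0.298]
 [ 0.735 -0.001 -0.679]] tilt 47.3
3436
((470.8741760253906, -329.58123779296875), (64.0282211303711, 28.733545303344727), 66.14506530761719)
target tcp [ 0.5697 -0.3737  0.153 ] shift tool [-0.0003 -0.0043 -0.0139] rotvec deg [ 0.04  0.73 -0.08]
target tcp [ 0.5637 -0.371   0.1598] shift tool [ 0.0091 -0.0043 -0.0137] rotvec deg [ 0.04 -3.27 -0.09]
target tcp [ 0.5572 -0.3682  0.1662] shift tool [ 0.0186 -0.0043 -0.0128] rotvec deg [ 0.03 -7.27 -0.09]
```

The tilt is 47.3° and well aligned. I'll advance and grip.

Emit:
drive_tool --increments '[{"claw": 0.085, "dx": 0, "dy": -0.0043, "dz": 0.03, "wx": 0, "wy": 0, "wz": 0}, {"claw": 0.085, "dx": 0, "dy": 0, "dz": 0.03, "wx": 0, "wy": 0, "wz": 0}, {"claw": 0.085, "dx": 0, "dy": 0, "dz": 0.025, "wx": 0, "wy": 0, "wz": 0}, {"claw": 0.085, "dx": 0, "dy": 0, "dz": 0.02, "wx": 0, "wy": 0, "wz": 0}, {"claw": 0.085, "dx": 0, "dy": 0, "dz": 0.011, "wx": 0, "wy": 0, "wz": 0}, {"claw": 0.085, "dx": 0, "dy": 0, "dz": 0, "wx": 0, "wy": 0, "wz": 0}, {"claw": 0.085, "dx": 0, "dy": 0, "dz": 0, "wx": 0, "wy": 0, "wz": 0}]'

```text
t: 13.42
eef_pos: [0.4835, -0.3371, 0.0686]
tool_rot: [-0.391, 0.193, 0.897, 0.079]
contact_force: [0.3, -0.4, 0.3]
gripper_width: 0.995
grasp_force: 0.0
```

```bash
python3 - <<'E'
from pan import *
plan([.4705,-.3295],156.1,47.3,0)
im,d,K,A,p=shot("wrist","w5"); X=cloud(d,K,A,p); z=X[...,2]
m=(z>.113)&(z<.13)&(np.hypot(X[...,0]-.47,X[...,1]+.328)<.06); print(m.sum())
if m.sum()>30:
    print(cv2.minAreaRect(X[m][:,:2].astype(np.float32)*1000)); Y=(X[m]-P)@R; print("tool y range",np.percentile(Y[:,1],[1,99]))
E
```

```text
t 13.425 tcp [ 0.4835 -0.3371  0.0686] yaw y 66.0 q [ 0.32  1.    0.28  1.33 -0.12  1.65  1.77]
[[-0.62   0.407 -0.67 ]
 [ 0.284  0.913  0.292]
 [ 0.731 -0.009 -0.682]] tilt 47.0
target tcp [ 0.4818 -0.3345  0.0661] shift tool [-0.0001  0.0017  0.0036] rotvec deg [-0.24  0.32 -0.47]
28141
((489.3202819824219, -337.4429016113281), (82.66401672363281, 70.20204162597656), 65.7714614868164)
tool y range [-0.03451485  0.03695715]
```

View pics/w5.png

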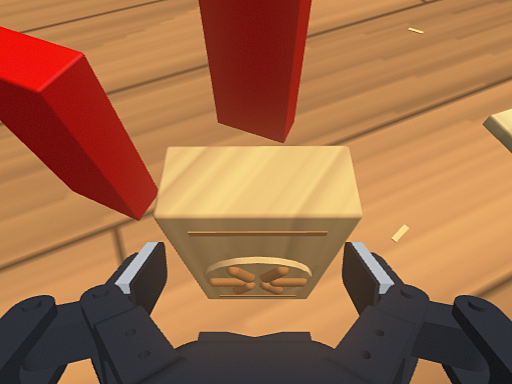

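The panel sits centred between the fingers at about (258,220), with the rosette below at (258,275). I'll make a small correction, then close and lift 60 mm.

Emit:
drive_tool --increments '[{"claw": 0.085, "dx": 0, "dy": 0.0017, "dz": 0.0036, "wx": 0, "wy": 0, "wz": 0}, {"claw": 0.075, "dx": 0, "dy": 0, "dz": 0, "wx": 0, "wy": 0, "wz": 0}, {"claw": 0.07, "dx": 0, "dy": 0, "dz": 0, "wx": 0, "wy": 0, "wz": 0}, {"claw": 0.067, "dx": 0, "dy": 0, "dz": 0, "wx": 0, "wy": 0, "wz": 0}, {"claw": 0.064, "dx": 0, "dy": 0, "dz": 0, "wx": 0, "wy": 0, "wz": 0}, {"claw": 0.05, "dx": 0, "dy": 0, "dz": 0, "wx": 0, "wy": 0, "wz": 0}, {"claw": 0.05, "dx": 0, "dy": 0, "dz": 0, "wx": 0, "wy": 0, "wz": 0}, {"claw": 0.05, "dx": 0, "dy": 0, "dz": 0, "wx": 0, "wy": 0, "wz": 0}]' --newtons 50

```text
t: 14.48
eef_pos: [0.4813, -0.3342, 0.0657]
tool_rot: [-0.391, 0.193, 0.896, 0.079]
contact_force: [1.3, -1.9, 4.6]
gripper_width: 0.74
grasp_force: 55.6
```

```bash
python3 - <<'E'
from pan import *
im,d,K,A,p=shot("wrist","w6"); X=cloud(d,K,A,p); z=X[...,2]
m=(z>.113)&(z<.13)&(np.hypot(X[...,0]-.47,X[...,1]+.328)<.05); print(m.sum(),cv2.minAreaRect(X[m][:,:2].astype(np.float32)*1000))
for t in ("side",):
    im,d,K,A,p=shot(t,"d6"); X=cloud(d,K,A,p); z=X[...,2]; red=(im[...,0].astype(int)-im[...,1]>70)
    m=~red&(z>.113)&(z<.126)&(np.hypot(X[...,0]-.47,X[...,1]+.328)<.045); print(m.sum(),cv2.minAreaRect(X[m][:,:2].astype(np.float32)*1000))
E
```

```text
t 14.475 tcp [ 0.4813 -0.3342  0.0657] yaw y 66.0 q [ 0.32  1.    0.28  1.34 -0.12  1.64  1.76]
[[-0.62   0.407 -0.671]
 [ 0.283  0.913  0.293]
 [ 0.732 -0.008 -0.681]] tilt 47.1
20173 ((486.224853515625, -335.7308349609375), (63.94463348388672, 64.06232452392578), 66.25847625732422)
413 ((481.1061096191406, -334.02362060546875), (65.62348937988281, 54.841156005859375), 65.64360809326172)
```

The panel is gripped. Next I'll lift it while turning the tool toward vertical.

Emit:
drive_tool --increments '[{"claw": 0.05, "dx": 0.0073, "dy": 0, "dz": -0.0068, "wx": 0, "wy": 0, "wz": 0}, {"claw": 0.05, "dx": 0.0146, "dy": 0, "dz": -0.0136, "wx": 0, "wy": 0, "wz": 0}, {"claw": 0.05, "dx": 0.0293, "dy": 0, "dz": -0.0273, "wx": 0, "wy": -4, "wz": 0}, {"claw": 0.05, "dx": 0.0273, "dy": 0, "dz": -0.0293, "wx": 0, "wy": -8, "wz": 0}, {"claw": 0.05, "dx": 0.0229, "dy": 0, "dz": -0.0328, "wx": 0, "wy": -8, "wz": 0}, {"claw": 0.05, "dx": 0.0181, "dy": 0, "dz": -0.0357, "wx": 0, "wy": -8, "wz": 0}, {"claw": 0.05, "dx": 0, "dy": 0, "dz": 0, "wx": 0, "wy": -8, "wz": 0}, {"claw": 0.05, "dx": 0, "dy": 0, "dz": 0, "wx": 0, "wy": -8, "wz": 0}, {"claw": 0.05, "dx": 0, "dy": 0, "dz": 0, "wx": 0, "wy": -3, "wz": 0}, {"claw": 0.05, "dx": 0, "dy": 0, "dz": 0, "wx": 0, "wy": 0, "wz": 0}]'

```text
t: 15.82
eef_pos: [0.4809, -0.3323, 0.2567]
tool_rot: [-0.001, 0.209, 0.978, -0.003]
contact_force: [0.9, -0.1, -2.1]
gripper_width: 0.734
grasp_force: 55.3
```

```bash
cat > fin.py <<'E'
from loc import *
# grasp-time tool pose and panel pose
Rg=np.array([[-.620,.407,-.671],[.283,.913,.293],[.732,-.008,-.681]]); U,_,V=np.linalg.svd(Rg); Rg=U@V; Pg=np.array([.4813,-.3342,.0657])
u=np.radians(156.1); px=np.array([np.cos(u),np.sin(u),0]); py=np.array([-px[1],px[0],0])
Rp=np.stack([px,py,[0,0,1.]],1); Cp=np.array([.4705,-.3295,.060])
Rtp=Rg.T@Rp; ctp=Rg.T@(Cp-Pg)
cy=np.radians(-4.2); cx=np.array([np.cos(cy),np.sin(cy),0]); cr=np.array([.5219,-.0277])
fx=np.array([0,0,-1.]); fz=cx; Rf=np.stack([fx,np.cross(fz,fx),fz],1)
Rt=Rf@Rtp.T
def target(h): return np.r_[cr,.026+h]-Rt@ctp   # panel mid height .026 when seated
def rv(): return np.degrees(Rn.from_matrix(R.T@Rt).as_rotvec()).round(2)
E
python3 - <<'E'
from fin import *
print(R.round(3)); print("Rt",Rt.round(3)); print("T h=.08",target(.08).round(4),"seated",target(0).round(4))
D=target(.15)-P; D[2]=0; print("shift",(R.T@D).round(4)); 
yt=np.degrees(np.arctan2(Rt[1,1],Rt[0,1])); print("yaw target",yt)
E
```

```text
t 15.825 tcp [ 0.4809 -0.3323  0.2567] yaw y 65.9 q [ 0.25  0.33  0.31  1.79 -0.11  1.03  1.75]
[[-0.913  0.408 -0.004]
 [ 0.408  0.913 -0.006]
 [ 0.001 -0.007 -1.   ]]
Rt [[ 0.73  -0.081 -0.679]
 [-0.061 -0.997  0.054]
 [-0.681  0.002 -0.732]]
T h=.08 [ 0.5276 -0.0282  0.1178] seated [ 0.5276 -0.0282  0.0378]
shift [ 0.0814  0.2967 -0.002 ]
yaw target -94.6651111141213
```

Emit:
drive_tool --increments '[{"claw": 0.05, "dx": 0.0136, "dy": 0.0494, "dz": 0, "wx": 0, "wy": 0, "wz": 0}, {"claw": 0.05, "dx": 0.0136, "dy": 0.0494, "dz": 0, "wx": 0, "wy": 0, "wz": 0}, {"claw": 0.05, "dx": 0.0136, "dy": 0.0494, "dz": 0, "wx": 0, "wy": 0, "wz": 0}, {"claw": 0.05, "dx": 0.0136, "dy": 0.0494, "dz": 0, "wx": 0, "wy": 0, "wz": 0}, {"claw": 0.05, "dx": 0.0136, "dy": 0.0494, "dz": 0, "wx": 0, "wy": 0, "wz": 0}, {"claw": 0.05, "dx": 0.0136, "dy": 0.0494, "dz": 0, "wx": 0, "wy": 0, "wz": 0}, {"claw": 0.05, "dx": 0, "dy": 0, "dz": 0, "wx": 0, "wy": 0, "wz": 0}]'

```text
t: 16.7
eef_pos: [0.5292, -0.0234, 0.2532]
tool_rot: [-0.002, 0.204, 0.979, -0.003]
contact_force: [-0.7, -0.8, -2.3]
gripper_width: 0.739
grasp_force: 55.6
```

Emit:
drive_tool --increments '[{"claw": 0.05, "dx": 0, "dy": 0, "dz": 0, "wx": 0, "wy": 0, "wz": 10}, {"claw": 0.05, "dx": 0, "dy": 0, "dz": 0, "wx": 0, "wy": 0, "wz": 10}, {"claw": 0.05, "dx": 0, "dy": 0, "dz": 0, "wx": 0, "wy": 0, "wz": 10}, {"claw": 0.05, "dx": 0, "dy": 0, "dz": 0, "wx": 0, "wy": 0, "wz": 10}, {"claw": 0.05, "dx": 0, "dy": 0, "dz": 0, "wx": 0, "wy": 0, "wz": 10}, {"claw": 0.05, "dx": 0, "dy": 0, "dz": 0, "wx": 0, "wy": 0, "wz": 10}, {"claw": 0.05, "dx": 0, "dy": 0, "dz": 0, "wx": 0, "wy": 0, "wz": 10}, {"claw": 0.05, "dx": 0, "dy": 0, "dz": 0, "wx": 0, "wy": 0, "wz": 10}, {"claw": 0.05, "dx": 0, "dy": 0, "dz": 0, "wx": 0, "wy": 0, "wz": 10}, {"claw": 0.05, "dx": 0, "dy": 0, "dz": 0, "wx": 0, "wy": 0, "wz": 10}, {"claw": 0.05, "dx": 0, "dy": 0, "dz": 0, "wx": 0, "wy": 0, "wz": 10}, {"claw": 0.05, "dx": 0, "dy": 0, "dz": 0, "wx": 0, "wy": 0, "wz": 10}, {"claw": 0.05, "dx": 0, "dy": 0, "dz": 0, "wx": 0, "wy": 0, "wz": 10}, {"claw": 0.05, "dx": 0, "dy": 0, "dz": 0, "wx": 0, "wy": 0, "wz": 10}, {"claw": 0.05, "dx": 0, "dy": 0, "dz": 0, "wx": 0, "wy": 0, "wz": 10}, {"claw": 0.05, "dx": 0, "dy": 0, "dz": 0, "wx": 0, "wy": 0, "wz": 10}, {"claw": 0.05, "dx": 0, "dy": 0, "dz": 0, "wx": 0, "wy": 0, "wz": 0}]'

```text
t: 18.82
eef_pos: [0.5284, -0.0294, 0.2533]
tool_rot: [0.004, 0.999, -0.035, -0.003]
contact_force: [-0.6, 0.5, -2.5]
gripper_width: 0.736
grasp_force: 55.6
```

```bash
python3 - <<'E'
from fin import *
print(R.round(3),rv()); D=target(.08)-P; print("shift h=.08",(R.T@D).round(4))
E
```

```text
t 18.825 tcp [ 0.5284 -0.0294  0.2533] yaw y -94.0 q [-0.59  0.27  0.63  1.94 -0.18  1.   -1.52]
[[ 0.998 -0.07  -0.006]
 [-0.07  -0.998 -0.007]
 [-0.005  0.008 -1.   ]] [  0.56 -42.65   0.51]
shift h=.08 [-0.0002 -0.0022  0.1355]
```

Emit:
drive_tool --increments '[{"claw": 0.05, "dx": 0, "dy": -0.001, "dz": 0.04, "wx": 0, "wy": 0, "wz": 0.5}, {"claw": 0.05, "dx": 0, "dy": -0.001, "dz": 0.04, "wx": 0, "wy": 0, "wz": 0}, {"claw": 0.05, "dx": 0, "dy": 0, "dz": 0, "wx": 0.5, "wy": -8.5, "wz": 0}, {"claw": 0.05, "dx": 0, "dy": 0, "dz": 0, "wx": 0, "wy": -8.5, "wz": 0}, {"claw": 0.05, "dx": 0, "dy": 0, "dz": 0, "wx": 0, "wy": -8.5, "wz": 0}, {"claw": 0.05, "dx": 0, "dy": 0, "dz": 0, "wx": 0, "wy": -8.5, "wz": 0}, {"claw": 0.05, "dx": 0, "dy": 0, "dz": 0, "wx": 0, "wy": -8.6, "wz": 0}, {"claw": 0.05, "dx": 0, "dy": 0, "dz": 0, "wx": 0, "wy": 0, "wz": 0}, {"claw": 0.05, "dx": 0, "dy": 0, "dz": 0, "wx": 0, "wy": 0, "wz": 0}]'

```text
t: 19.95
eef_pos: [0.5283, -0.0278, 0.1732]
tool_rot: [-0.016, 0.931, -0.037, -0.364]
contact_force: [0.4, 0.3, -1.5]
gripper_width: 0.74
grasp_force: 56.0
```

```bash
cat > chk.py <<'E'
from fin import *
print(R.round(3),rv())
for h in(.03,.0): print("shift h",h,(R.T@(target(h)-P)).round(4))
Rn_=R@Rtp; print("predicted panel centre",(P+R@ctp).round(4))
for n in("side","scene"):
    im,d,K,A,p=shot(n,n+"c"); X=cloud(d,K,A,p)
    red=(im[...,0].astype(float)/np.maximum(im[...,2],1)); Y=(X-(P+R@ctp))@Rn_  # panel coords, centre origin
    m=(abs(Y)<[.018,.04,.07]).all(-1)&(red<2.2); Q=Y[m]; print(n,m.sum())
    if m.sum()<50: continue
    # rosette-side flat face outside boss
    f=Q[(Q[:,0]<-.008)&(Q[:,0]>-.018)&(np.hypot(Q[:,1],Q[:,2])>.029)&(abs(Q[:,1])<.028)&(abs(Q[:,2])<.055)]
    if len(f)>30:
        B=np.c_[f[:,1:],np.ones(len(f))]; k=np.linalg.lstsq(B,f[:,0],rcond=None)[0]; print(" face tilt deg (about y,z)",np.degrees(k[:2]).round(2),"x0",k[2].round(4),"world z",X[m][(Q[:,0]<-.008)][:,2].mean().round(4))
    g=Q[Q[:,0]<-.009]; 
    if len(g)>30: print(" rect yz mm",cv2.minAreaRect(g[:,1:].astype(np.float32)*1000))
E
python3 chk.py
```

```text
t 19.95 tcp [ 0.5283 -0.0278  0.1732] yaw y -94.5 q [-0.35  0.79  0.52  1.54 -0.3   1.66 -1.38]
[[ 0.733 -0.079 -0.676]
 [-0.057 -0.997  0.056]
 [-0.678 -0.003 -0.735]] [-0.12 -0.25  0.27]
shift h 0.03 [0.071  0.0007 0.078 ]
shift h 0.0 [0.0913 0.0007 0.1   ]
predicted panel centre [ 0.5227 -0.0273  0.1614]
side 745
 face tilt deg (about y,z) [-0.24  0.11] x0 -0.0119 world z 0.1739
 rect yz mm ((-0.6891822814941406, -3.5194549560546875), (76.8021011352539, 116.71902465820312), 5.97945499420166)
scene 858
 face tilt deg (about y,z) [0.3  0.08] x0 -0.015 world z 0.1757
 rect yz mm ((3.468341827392578, 1.6728096008300781), (69.74673461914062, 124.66343688964844), 0.5381863117218018)
```

Emit:
drive_tool --increments '[{"claw": 0.05, "dx": 0.026, "dy": 0, "dz": 0.0285, "wx": 0, "wy": 0, "wz": 0.2}, {"claw": 0.05, "dx": 0.026, "dy": 0, "dz": 0.0285, "wx": 0, "wy": -0.2, "wz": 0}, {"claw": 0.05, "dx": 0.026, "dy": 0.0007, "dz": 0.0285, "wx": 0, "wy": 0, "wz": 0}, {"claw": 0.05, "dx": 0, "dy": 0, "dz": 0, "wx": 0, "wy": 0, "wz": 0}, {"claw": 0.05, "dx": 0, "dy": 0, "dz": 0, "wx": 0, "wy": 0, "wz": 0}]'

```text
t: 20.68
eef_pos: [0.5278, -0.0281, 0.0593]
tool_rot: [-0.015, 0.93, -0.038, -0.365]
contact_force: [-0.7, 0.1, -1.8]
gripper_width: 0.736
grasp_force: 55.9
```

```bash
python3 - <<'E'
from h import *
for tag in("side2","w3"):   # empty cradle views: base + stops
    im,d,K,A,p=load(tag); X=cloud(d,K,A,p); z=X[...,2]; c=np.hypot(X[...,0]-.522,X[...,1]+.028)<.13
    z0=np.median(z[c&(abs(z)<.005)]); s=c&(z>z0+.007)&(z<z0+.03); print(tag,z0.round(4),s.sum(),cv2.minAreaRect(X[s][:,:2].astype(np.float32)*1000))
    t=c&(z>z0+.022)&(z<z0+.03); print("  stops",t.sum(),cv2.minAreaRect(X[t][:,:2].astype(np.float32)*1000))
E
python3 chk.py; python3 - <<'E'
from h import *
a=load("sidec")[0]; b=load("scenec")[0]
cv2.imwrite("pics/c1.png",cv2.resize(np.hstack([a[160:290,160:310],b[110:240,190:340]]),None,fx=2.6,fy=2.6,interpolation=3)[:,:,::-1])
E
```

```text
side2 -0.0007 2624 ((522.4688110351562, -27.398300170898438), (144.4922637939453, 181.87864685058594), 86.18744659423828)
  stops 363 ((521.6738891601562, -28.524398803710938), (96.65054321289062, 153.51170349121094), 85.7754898071289)
w3 -0.0 9425 ((522.0712890625, -27.818092346191406), (142.06936645507812, 179.86663818359375), 85.84363555908203)
  stops 1302 ((522.23291015625, -27.864028930664062), (97.22039794921875, 150.90872192382812), 85.57389068603516)
t 20.675 tcp [ 0.5278 -0.0281  0.0593] yaw y -94.7 q [-0.32  0.94  0.47  1.56 -0.35  1.5  -1.36]
[[ 0.73  -0.082 -0.678]
 [-0.061 -0.997  0.056]
 [-0.681  0.001 -0.733]] [-0.11 -0.05  0.02]
shift h 0.03 [-0.0059  0.0001 -0.006 ]
shift h 0.0 [0.0145 0.0001 0.016 ]
predicted panel centre [ 0.5222 -0.0276  0.0475]
side 690
 face tilt deg (about y,z) [0.03 0.15] x0 -0.012 world z 0.0602
 rect yz mm ((-0.8085613250732422, -3.7218093872070312), (78.13463592529297, 116.90095520019531), 7.711357593536377)
scene 775
 face tilt deg (about y,z) [-0.35 -0.03] x0 -0.0146 world z 0.0617
 rect yz mm ((4.329732894897461, 1.65380859375), (70.3287124633789, 123.5772933959961), 1.2152540683746338)
```

View pics/c1.png

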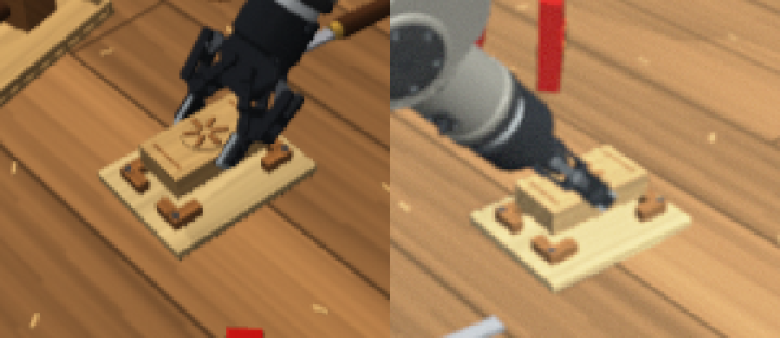

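The panel hangs level over the pocket, rosette up, with its ends between the corner stops at (135,175)/(180,210) and (275,155). I'll lower it slowly.

Emit:
drive_tool --increments '[{"claw": 0.05, "dx": 0.004, "dy": 0, "dz": 0.0044, "wx": 0, "wy": 0, "wz": 0}, {"claw": 0.05, "dx": 0.003, "dy": 0, "dz": 0.0033, "wx": 0, "wy": 0, "wz": 0}, {"claw": 0.05, "dx": 0.0024, "dy": 0, "dz": 0.0027, "wx": 0, "wy": 0, "wz": 0}, {"claw": 0.05, "dx": 0.0024, "dy": 0, "dz": 0.0026, "wx": 0, "wy": 0, "wz": 0}, {"claw": 0.05, "dx": 0, "dy": 0, "dz": 0, "wx": 0, "wy": 0, "wz": 0}, {"claw": 0.05, "dx": 0, "dy": 0, "dz": 0, "wx": 0, "wy": 0, "wz": 0}]'

```text
t: 21.52
eef_pos: [0.5268, -0.028, 0.0398]
tool_rot: [-0.015, 0.93, -0.039, -0.366]
contact_force: [-0.2, -0.0, -2.2]
gripper_width: 0.742
grasp_force: 56.0
```

```bash
python3 chk.py
```

```text
t 21.525 tcp [ 0.5268 -0.028   0.0398] yaw y -94.7 q [-0.32  0.97  0.47  1.56 -0.36  1.48 -1.36]
[[ 0.728 -0.083 -0.68 ]
 [-0.061 -0.997  0.056]
 [-0.682  0.001 -0.731]] [-0.11  0.1   0.  ]
shift h 0.03 [-0.0185  0.0002 -0.021 ]
shift h 0.0 [0.002  0.0002 0.0009]
predicted panel centre [ 0.5211 -0.0274  0.028 ]
side 743
 face tilt deg (about y,z) [ 0.31 -0.19] x0 -0.0121 world z 0.0407
 rect yz mm ((-1.0148582458496094, -2.3429031372070312), (75.61947631835938, 116.75921630859375), 6.2576904296875)
scene 813
 face tilt deg (about y,z) [0.26 0.12] x0 -0.0145 world z 0.0421
 rect yz mm ((4.644985198974609, 1.56591796875), (123.23662567138672, 70.1685791015625), 89.822021484375)
```

Emit:
drive_tool --increments '[{"claw": 0.05, "dx": 0.001, "dy": 0, "dz": 0.0005, "wx": 0, "wy": 0, "wz": 0}, {"claw": 0.05, "dx": 0.0008, "dy": 0, "dz": 0.0006, "wx": 0, "wy": 0, "wz": 0}, {"claw": 0.05, "dx": 0, "dy": 0, "dz": 0, "wx": 0, "wy": 0, "wz": 0}, {"claw": 0.05, "dx": 0, "dy": 0, "dz": 0, "wx": 0, "wy": 0, "wz": 0}]'

```text
t: 22.12
eef_pos: [0.5271, -0.028, 0.039]
tool_rot: [-0.015, 0.929, -0.039, -0.367]
contact_force: [-2.0, 0.2, 7.5]
gripper_width: 0.738
grasp_force: 56.7
```

The tool has met the floor at 7.5 N, so I'll release gently and check before backing out.

Emit:
drive_tool --increments '[{"claw": 0.066, "dx": 0, "dy": 0, "dz": 0, "wx": 0, "wy": 0, "wz": 0}, {"claw": 0.07, "dx": 0, "dy": 0, "dz": 0, "wx": 0, "wy": 0, "wz": 0}, {"claw": 0.08, "dx": 0, "dy": 0, "dz": 0, "wx": 0, "wy": 0, "wz": 0}, {"claw": 0.085, "dx": 0, "dy": 0, "dz": 0, "wx": 0, "wy": 0, "wz": 0}, {"claw": 0.085, "dx": 0, "dy": 0, "dz": 0, "wx": 0, "wy": 0, "wz": 0}, {"claw": 0.085, "dx": 0, "dy": 0, "dz": 0, "wx": 0, "wy": 0, "wz": 0}, {"claw": 0.085, "dx": 0, "dy": 0, "dz": -0.02, "wx": 0, "wy": 0, "wz": 0}, {"claw": 0.085, "dx": 0, "dy": 0, "dz": -0.03, "wx": 0, "wy": 0, "wz": 0}, {"claw": 0.085, "dx": 0, "dy": 0, "dz": -0.04, "wx": 0, "wy": 0, "wz": 0}, {"claw": 0.085, "dx": 0, "dy": 0, "dz": -0.04, "wx": 0, "wy": 0, "wz": 0}, {"claw": 0.085, "dx": 0, "dy": 0, "dz": 0, "wx": 0, "wy": 0, "wz": 0}]'

```text
t: 23.5
eef_pos: [0.6181, -0.0359, 0.1347]
tool_rot: [-0.014, 0.931, -0.038, -0.364]
contact_force: [-0.8, 0.4, 0.3]
gripper_width: 0.995
grasp_force: 0.0
```

```bash
python3 - <<'E'
from loc import *
cy=np.radians(-4.2); C=np.array([[np.cos(cy),-np.sin(cy),0],[np.sin(cy),np.cos(cy),0],[0,0,1]]); o3=np.array([.522,-.0278,0])
for n in("wrist","side","scene"):
    im,d,K,A,p=shot(n,n+"f"); X=cloud(d,K,A,p); Y=(X-o3)@C; z=Y[...,2]
    z0=np.median(z[(np.hypot(Y[...,0],Y[...,1])<.18)&(abs(z)<.006)])
    b=(abs(Y[...,0])<.1)&(abs(Y[...,1])<.08)
    m=b&(z>z0+.034)&(z<z0+.052)&(abs(Y[...,0])<.066)&(abs(Y[...,1])<.04); Q=Y[m]; f=Q[(np.hypot(Q[:,0],Q[:,1])>.03)]; f=f[abs(f[:,2]-np.median(f[:,2]))<.003]
    k=np.linalg.lstsq(np.c_[f[:,:2],np.ones(len(f))],f[:,2],rcond=None)[0]
    print(n,"z0",z0.round(4),"top",(k[2]-z0).round(4),"tilt deg",np.degrees(k[:2]).round(2),"rect",[np.round(v,1) for v in cv2.minAreaRect(f[:,:2].astype(np.float32)*1000)])
    s=b&(z>z0+.007)&(z<z0+.0175); print("   base",[np.round(v,1) for v in cv2.minAreaRect(Y[s][:,:2].astype(np.float32)*1000)])
a=load("wristf")[0]; b=load("sidef")[0]
cv2.imwrite("pics/f.png",np.hstack([a,cv2.resize(b[150:300,150:350],(512,384))])[:, :, ::-1][:, ::1] if 0 else cv2.resize(np.hstack([a,cv2.resize(b[150:300,150:350],(512,384))]),(800,300))[:,:,::-1])
E
```

```text
t 23.5 tcp [ 0.6181 -0.0359  0.1347] yaw y -94.7 q [-0.27  0.97  0.5   1.27 -0.34  1.75 -1.39]
wrist z0 0.0002 top 0.04 tilt deg [-0.19 -0.05] rect [array([ 1. , -0.2]), array([ 64. , 122.1]), np.float64(89.7)]
   base [array([ 1. , -0.6]), array([181. , 139.4]), np.float64(0.1)]
side z0 -0.0007 top 0.04 tilt deg [0.08 0.24] rect [array([0.4, 0.9]), array([ 67.1, 121.4]), np.float64(89.9)]
   base [array([-0.2, -0.3]), array([142.8, 181.4]), np.float64(89.9)]
scene z0 0.0018 top 0.0398 tilt deg [0.13 0.03] rect [array([1.6, 1.8]), array([ 67. , 121.4]), np.float64(88.9)]
   base [array([1.7, 1.4]), array([142.7, 181.6]), np.float64(89.9)]
```

View pics/f.png

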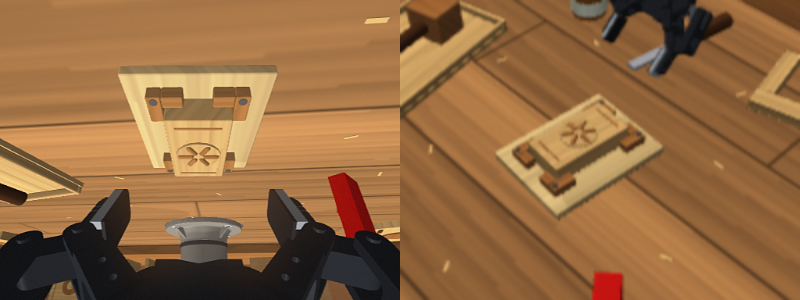

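The pictures show the panel seated in the cradle at (195,140) and (578,140), rosette up. Its top is at 40 mm, it is level, and it is centred within about 1 mm. The gripper is clear, so I'm handing in.

```bash
python3 -c "
from station import *
print(hand_in())"
```

```text
the job is handed in; nothing more can be done
None
```

The mallet lies in the tool tray and the panel is seated flat in the cradle with its rosette up, level and centred within about 1 mm; I handed the job in at about 24 s, and the hand-in returned no verdict.

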